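# Load the glue press and hold it down on the model house

### The job

Slide the plywood tray with the freshly glued model house along the table into the rails of the blue glue press until it is fully home against the stop, with the house still standing in its frame. Then push the red knob straight down by 20 mm, so that the yellow part of its stem has just sunk into the collar, never all the way to the bottom, and finish while still holding it there, so that the foot keeps the glued roof pressed. Leave the tree, the glue bottle and the little white study model where they stand.

Things in the scene. Friction and masses are not known exactly. Their poses are not given: they have to be found in the camera images.
- press: Blue fixed bench glue press, turned a little on the table. Origin on the table directly under the press foot; +y is the direction in which the tray slides in, z up. A column at y = 65 to 110 mm carries an arm (x +-30 mm, y -30 to +110 mm, z 100 to 135 mm) over two rails; a steel collar stands on the arm up to z = 150 mm. The press has no floor: the tray slides on the table.
- press_mouth (a point): Middle of the press's mouth on the table, at press y = -97 mm, axes as the press. Here flared guides 16 mm high stand 142 mm apart; they narrow to the aluminium rails, 114 mm apart, which run from y = -65 to +60 mm. Lips on the rails, underside 10 mm above the table, reach 8 mm inwards over the tray's edges: it can only be slid in from here.
- press_stop (a point): Middle of the face of the stop at the far end of the rails, press y = +60 mm, 9 mm above the table; the tray's leading edge touches it when home. Axes as the press.
- plunger (a joint): Downward travel of the red knob and its stem: 0 up (rest), 0.030 m at the bottom; 0.020 is wanted, when the yellow lower 20 mm of the stem has just sunk into the collar. Springs push it back up: 3 N to start, 200 N/m up to 10 mm; then, with the house under the foot, 2 N more and 600 N/m, so about 12 N at 20 mm and 18 N at the bottom. Let go, it springs up.
- knob_top (a point): Centre of the flat top of the red knob (48 mm across, 26 mm high), on the press's axis (press x = y = 0), 208 mm above the table when up; it moves down with the plunger. Axes as the press.
- foot: Sprung press foot under the arm, a 50 mm square black rubber pad with a steel plate; origin on its axis on the table, 78 mm below the pad's underside. It goes down with the knob and meets the roof of the loaded house after 10 mm, then yields against its own spring.
- tray_handle (a point): Grasp point of the tray's orange upright handle, a fin 16 mm thick (along x), 44 mm long (y), standing from 6 to 56 mm above the table; the point lies in its middle, 34 mm above the table. Axes as the tray: +y points to the leading edge, z up. The rear edge of the tray is 25 mm behind. When the tray is home this point is at press x = 0, y = -155 mm.
- tray_front (a point): Middle of the leading edge of the loose plywood tray, 3 mm above the table, 215 mm ahead (+y) of the handle point, axes as the tray. The tray is 110 mm wide (x), 240 mm long (y), 6 mm thick and lies flat on the table. Tray about 0.3 kg, house about 0.15 kg.
- house: Loose model house, white ground floor, wooden upper floor, flat white roof, 76 x 86 x 62 mm (x, y, z), origin under its centre. It stands on the tray, roof 68 mm above the table, in a 6 mm high wooden frame with 3 mm of play on each side, its centre 155 mm ahead (+y) of the tray's handle point.
- tree: Bystander: model tree, brown ball crown on a round foot 48 mm across, about 110 mm tall; origin under its foot.
- glue: Bystander: white glue bottle, 42 mm across, 80 mm tall, orange cap; origin under its base.
- massing: Bystander: white stepped study model, 60 x 60 x 52 mm; origin under its base.
Mind the look-alikes: they are no part of the job. What is shaped like the house but green is not meant.

How it is judged:
By the outcome, as a careful person would: the job done as asked, in the order asked, and still so for the second after the job is handed in, while the arm keeps its last pose, push and grip.
It also fails if it takes over 59 s, if anything falls off the work surface, if the arm or the gripper's body presses on something with over 40 N, if the wrist force passes 120 N, or if a joint passes its speed limit or range.

### The arm

A 6-joint arm with a two-finger parallel gripper is mounted at the origin on the work surface. World frame = base frame: x ahead of the robot, y to its left, z up, the work surface at z = 0. Lengths are in m, angles in rad, forces in N, time in s.
With the tool pointing down it reaches from about 0.225 to 0.875 m from the base axis. Payload 3.4 kg.
Tool frame: the origin (TCP) lies on the centre line of the jaws, within the pads' length; the fingertips stand 19 mm ahead of it and the grasp point (between the pads) is the TCP (nose_length is the distance from the TCP to the fingertips, in m); z points along the fingers, y is the direction in which the jaws open and shut (so a half turn about z gives the same grasp; the last joint's range is limited). The gripper opens to 85 mm and grips with 20 to 120 N. Pads are 22 mm wide; open, the fingers measure 114 mm over their backs; the gripper's body (76 mm by 85 mm) begins 54 mm behind the grasp point. The pads swing forward as they close: fully open they stand 13 mm farther back than shut.
Start: joints at [-1.428, 0.276, 1.505, -0, 1.361, -0.121], TCP at [0.15, -0.555, 0.25] pointing down, gripper open.
Joint ranges: [-2.89, 2.89], [-0.75, 2.08], [0.22, 2.7], [-1.18, 4.32], [0.11, 2.71], [-2.7, 2.7]. Speed limits (rad/s): [2.57, 2.57, 3.14, 3.14, 3.14, 3.14].

### API

Orientations are given as a unit quaternion [w, x, y, z].
In Python, from rig import * gives the robot as it stands.
- The arm moves only by the shell command python3 -m jog 'ROWS' [OPENING] [FORCE]. ROWS is JSON, one flat list of numbers, 6 for each row, row after row: the shift along the tool's x, y, z in mm, then the turn, a rotation vector about the tool's x, y, z in degrees. In form: [tx, ty, tz, wx, wy, wz, tx, ty, tz, wx, wy, wz, ...]. A call has 1 to 10 rows; each row is the pose to reach, as a shift and turn from the pose commanded when the call began, along the tool's axes at that moment; what a row does not reach only later rows make up. A row lasts 1/8 s, in which the tool goes at most 62.5 mm and 10.7 degrees, less where a joint would pass 70% of its speed; a pose out of reach is approached as far as the arm can. A call with a gripper value outside its range is refused whole. OPENING is the closure, from 0 (fully open) to 1 (shut), set as the call begins (- or left out, the last holds). The fingers move at their own pace and stop on an object; FORCE is the grip in N (left out, the last holds). Time passes only in rows, so rows that repeat a pose let the fingers close. It gives the time, the measured TCP pose, the force and the opening at its end, in the units of the state.
- get_state(): the state, without advancing time (a new reading comes with each control period).
- get_image(name): name is "scene" or "top" or "wrist"; returns a dict with "frame" (420x560x3 uint8, red, green, blue), "camera_matrix" (3x3 intrinsics, pixels), "rvec" (rotation vector, rad) and "tvec" (3), from world to camera coordinates, as OpenCV has them. Camera axes: x right, y down, z forward; pixel columns grow to the right and rows downward; lengths in m; the calibration is good to about 2 mm. The wrist camera is an equidistant fisheye: a pixel r from the principal point sees the ray r / f radians off the axis. A picture is of the moment at which its call begins. There is no depth.
- sign_off(): hands the job in, once; it reports no verdict.
The state is a dict: "clock": time; "qpos": joint angles; "qd": joint speeds; "effort": joint torques, N m; "position": TCP position; "ee_rot": TCP orientation; "contact_force": force on the tool from outside, world axes, zero at the start; "moment": the same for the moment, N m; "width": finger opening in m.
Only numpy, scipy, OpenCV 4.12 (cv2) and the standard library are available. Lean on these libraries where they do the work, as an engineer would, in place of code of your own. Each camera call takes 0.05 s, during which the arm holds its last target.

## Working session

There is one attempt and no reset: what is moved stays moved. The work goes in short steps, Python scripts to look and compute and a shell command to move; the robot and the scene stay as the last step left them, time stands still between calls to the robot, and variables do not carry over. Pictures are saved under pics/ and viewed, and the job is handed in when it is done.

```bash
ls; mkdir -p pics
python3 - <<'E'
from rig import *
import cv2
s=get_state();print(s)
for n in("scene","top","wrist"):
    d=get_image(n);cv2.imwrite(f"pics/{n}0.png",cv2.cvtColor(d["frame"],cv2.COLOR_RGB2BGR))
    print(n,d["camera_matrix"],d["rvec"],d["tvec"])
E
```

```text
pics
{'clock': 0.0, 'qpos': array([-1.42797993e+00,  2.76583426e-01,  1.50614024e+00,  8.16563041e-06,
        1.36068904e+00, -1.21028891e-01]), 'qd': array([ 0.00019378, -0.00021272,  0.00064994, -0.0011265 , -0.00154527,
       -0.00164656]), 'effort': array([-9.16305180e-04, -4.16773868e+01, -2.45801729e+01, -2.98503064e-04,
        1.10333925e-02,  9.95504053e-06]), 'position': array([ 0.14986745, -0.55461338,  0.24944344]), 'ee_rot': array([-9.10014314e-04,  9.91310523e-01,  1.31539420e-01, -5.92137474e-06]), 'contact_force': array([-0.06179224, -0.02408497, -1.46085962]), 'moment': array([ 0.01415958, -0.01493136, -0.00236903]), 'width': 0.08552614535158783}
scene [[442.47397002   0.         276.70210196]
 [  0.         442.47397002 211.5192973 ]
 [  0.           0.           1.        ]] [2.64598469e+00 2.02132803e-03 1.35036782e-02] [-0.53348239  0.07906238  1.09895143]
top [[447.23706536   0.         278.9215889 ]
 [  0.         447.23706536 203.7566018 ]
 [  0.           0.           1.        ]] [ 2.09199799 -2.10109803  0.24947899] [0.01371518 0.56877631 0.91484441]
wrist [[325.1922621    0.         280.58040099]
 [  0.         325.1922621  208.80420749]
 [  0.           0.           1.        ]] [-2.30052688  1.76040554  0.26310061] [-0.57494997 -0.03770123  0.37957369]
```

View pics/scene0.png

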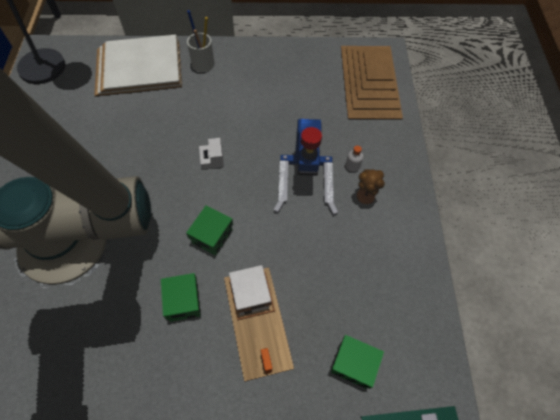

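View pics/top0.png

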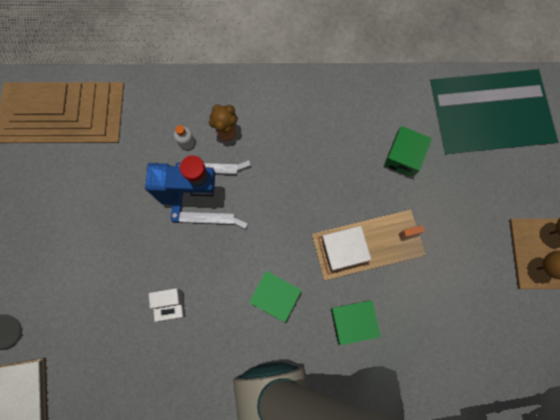

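View pics/wrist0.png

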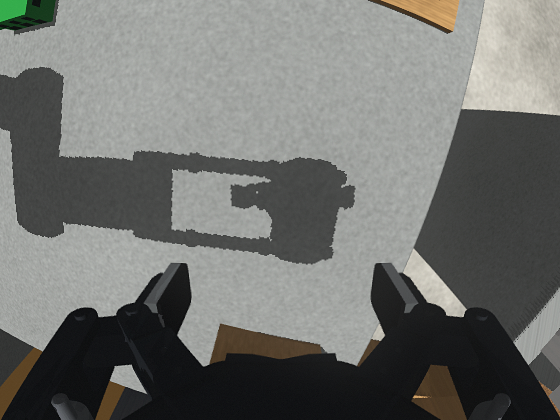

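The scene view shows the press (knob at 312,137), its mouth facing down at about (306,210), the tray's handle at (266,360) and the house at (250,289). In the top view the knob is at (193,168), the handle at (413,232) and the house at (346,249). Next I'll zoom in for accurate points.

```bash
cat > h.py <<'E'
import numpy as np, cv2
def load(d):
    R=cv2.Rodrigues(np.array(d["rvec"],float))[0]; return np.array(d["camera_matrix"]),R,np.array(d["tvec"],float).ravel()
def cast(d,px,z):
    K,R,t=load(d); px=np.atleast_2d(px).astype(float)
    r=np.c_[px,np.ones(len(px))]@np.linalg.inv(K).T@R; C=-R.T@t
    return C+r*((z-C[2])/r[:,2])[:,None]
def proj(d,P):
    return cv2.projectPoints(np.atleast_2d(P).astype(float),np.array(d["rvec"],float),np.array(d["tvec"],float),np.array(d["camera_matrix"]),None)[0][:,0]
def hsv(d): return cv2.cvtColor(d["frame"],cv2.COLOR_RGB2HSV)
E
python3 - <<'E'
from rig import *
from h import *
import pickle
D={n:get_image(n) for n in("scene","top")}
pickle.dump(D,open("d0.pkl","wb"))
for n,boxes in {"scene":[(215,255,90,135),(265,110,80,110)],"top":[(305,200,130,90),(140,145,120,95)]}.items():
    f=cv2.cvtColor(D[n]["frame"],cv2.COLOR_RGB2BGR)
    for i,(x,y,w,h) in enumerate(boxes):
        s=min(800//w,600//h,5); c=f[y:y+h,x:x+w]; c=cv2.resize(c,None,fx=s,fy=s,interpolation=cv2.INTER_CUBIC)
        c=np.clip(c.astype(float)*1.5,0,255).astype(np.uint8)
        for k in range(0,w,10): cv2.putText(c,str(x+k),(k*s,8),0,.3,(0,255,255)); c[::4,k*s]=(0,255,255)
        for k in range(0,h,10): cv2.putText(c,str(y+k),(0,k*s+8),0,.3,(0,255,255)); c[k*s,::4]=(0,255,255)
        cv2.imwrite(f"pics/z_{n}{i}.png",c); print(c.shape)
for n in D:
    d=D[n];H=hsv(d)
    def blobs(m,name,z):
        m=m.astype(np.uint8); k,l,st,ce=cv2.connectedComponentsWithStats(m)
        for i in range(1,k):
            if st[i,4]>30: print(n,name,st[i],ce[i].round(1),cast(d,ce[i],z)[0].round(4), cv2.minAreaRect(np.argwhere(l==i)[:,::-1].astype(np.float32)))
    h,s,v=H[...,0],H[...,1],H[...,2]
    blobs(((h<4)|(h>176))&(s>180)&(v>90),"red",.208)
    blobs((h>=5)&(h<12)&(s>180)&(v>110),"orange",.056)
E
```

```text
(540, 360, 3)
(550, 400, 3)
(450, 650, 3)
(475, 600, 3)
scene red [302 128  19  15 220] [311.3 135.3] [0.6102 0.1769 0.208 ] ((311.0, 135.0), (14.0, 18.0), 90.0)
scene orange [262 349   9  21 133] [265.8 359.4] [ 0.5101 -0.287   0.056 ] ((265.8461608886719, 359.2307434082031), (20.39607810974121, 6.6679487228393555), 78.69007110595703)
top red [181 156  23  23 410] [191.7 167.1] [0.6079 0.1777 0.208 ] ((191.50001525878906, 167.00001525878906), (21.920310974121094, 21.920310974121094), 45.0)
```

View pics/z_scene0.png

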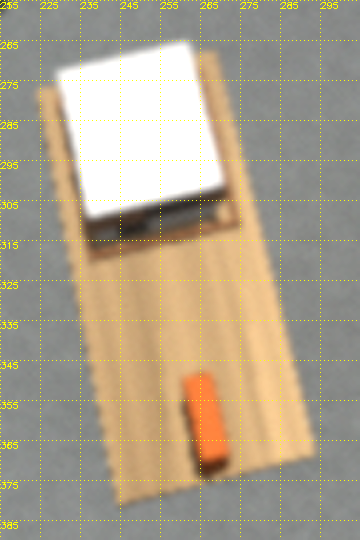

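View pics/z_scene1.png

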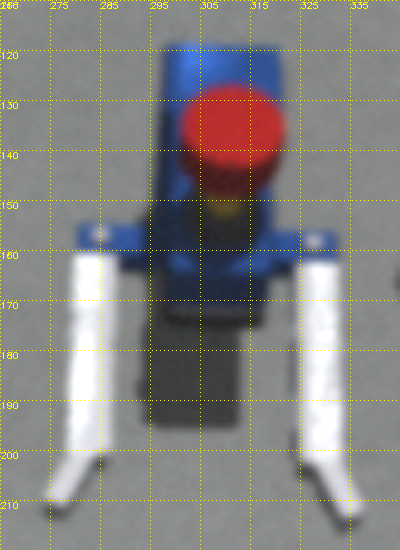

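View pics/z_top0.png

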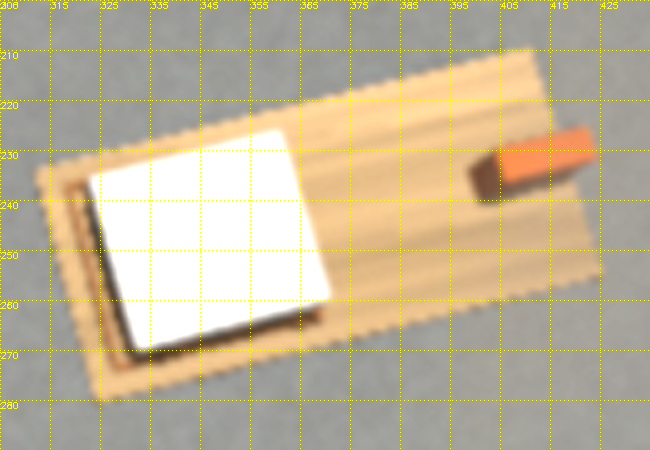

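View pics/z_top1.png

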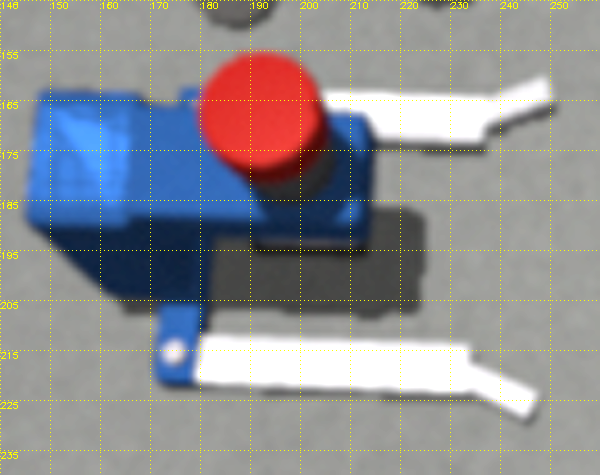

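Both views are sharp enough: the tray corners are at top (313,234), (411,210), (425,254) and (326,279). The rails are the white bars. I'll fit lines to them.

Run:
```python
from h import *
import pickle
D=pickle.load(open("d0.pkl","rb"))
def ang(v): return np.degrees(np.arctan2(v[1],v[0]))
# rails
B={"scene":[(270,162,20,37),(322,164,20,37)],"top":[(207,155,29,25),(182,207,50,22)]}
for n,d in D.items():
    H=hsv(d);h,s,v=cv2.split(H)
    print(n,"vmax table",np.median(v))
    m=((v>140)&(s<60))
    mids=[]
    for (x,y,w,hh) in B[n]:
        q=np.argwhere(m[y:y+hh,x:x+w])[:,::-1]+[x,y]
        P=cast(d,q,.016)
        # per-y bins of world: edges
        c=P.mean(0)
        vx=cv2.fitLine(P[:,:2].astype(np.float32),cv2.DIST_L2,0,.001,.001).ravel()
        if vx[1]<0: vx[:2]*=-1
        print(n,"rail",len(q),c.round(4),"ang",ang(vx).round(2),"rect",cv2.minAreaRect((P[:,:2]*1000).astype(np.float32)))
        mids.append((c[:2],vx[:2]))
    print(" mid at y=.13 :",[ (c[0]+u[0]/u[1]*(.13-c[1])).round(4) for c,u in mids])
    # tray
    m=((h>8)&(h<22)&(s>60)&(v>90)).astype(np.uint8)
    k,l,st,ce=cv2.connectedComponentsWithStats(m)
    x0,y0=(258,330) if n=="scene" else (390,240)
    i=l[y0,x0]; q=np.argwhere(l==i)[:,::-1]
    P=cast(d,q,.006)
    r=cv2.minAreaRect((P[:,:2]*1000).astype(np.float32)); print(" tray",r, cv2.boxPoints(r).round(1).tolist())
    m=((v>150)&(s<50)).astype(np.uint8); k,l,st,ce=cv2.connectedComponentsWithStats(m)
    x0,y0=(250,289) if n=="scene" else (346,249)
    P=cast(d,np.argwhere(l==l[y0,x0])[:,::-1],.068)
    print(" roof",cv2.minAreaRect((P[:,:2]*1000).astype(np.float32)),P.mean(0).round(4))
    m=((h>=4)&(h<13)&(s>165)&(v>140)).astype(np.uint8); k,l,st,ce=cv2.connectedComponentsWithStats(m)
    x0,y0=(265,358) if n=="scene" else (413,231)
    P=cast(d,np.argwhere(l==l[y0,x0])[:,::-1],.056)
    print(" handle",l[y0,x0],cv2.minAreaRect((P[:,:2]*1000).astype(np.float32)),P.mean(0).round(4))
```

```text
scene vmax table 92.0
scene rail 263 [0.5492 0.1782 0.016 ] ang 87.99 rect ((548.95068359375, 180.08177185058594), (113.39098358154297, 18.566102981567383), 89.37052154541016)
scene rail 238 [0.6714 0.1716 0.016 ] ang 87.56 rect ((672.3382568359375, 174.38662719726562), (113.64664459228516, 16.008697509765625), 86.90727233886719)
 mid at y=.13 : [np.float64(0.5475), np.float64(0.6696)]
 tray ((488.6226501464844, -193.38607788085938), (111.09596252441406, 239.9986572265625), 13.541422843933105) [[406.5, -89.69999694824219], [462.70001220703125, -323.1000061035156], [570.7000122070312, -297.0], [514.5, -63.70000076293945]]
 roof ((472.45477294921875, -132.9961395263672), (75.48865509033203, 84.54138946533203), 14.008077621459961) [ 0.4725 -0.1338  0.068 ]
 handle 2 ((510.7236328125, -285.1102294921875), (14.05753231048584, 40.603267669677734), 15.298489570617676) [ 0.5106 -0.2851  0.056 ]
top vmax table 104.0
top rail 225 [0.6703 0.1436 0.016 ] ang 81.44 rect ((669.5100708007812, 147.6220703125), (67.9510498046875, 21.79513931274414), 86.41783142089844)
top rail 474 [0.5503 0.1781 0.016 ] ang 87.56 rect ((550.3008422851562, 177.9125518798828), (114.22614288330078, 22.01556396484375), 87.8011245727539)
 mid at y=.13 : [np.float64(0.6682), np.float64(0.5482)]
 tray ((489.91046142578125, -199.4720001220703), (110.53245544433594, 255.75531005859375), 13.604815483093262) [[406.1000061035156, -88.19999694824219], [466.29998779296875, -336.79998779296875], [573.7000122070312, -310.79998779296875], [513.5, -62.20000076293945]]
 roof ((472.20697021484375, -133.36697387695312), (76.60340881347656, 86.21094512939453), 14.312336921691895) [ 0.4722 -0.1333  0.068 ]
 handle 0 ((612.552490234375, 9.3355712890625), (1395.393798828125, 964.3095703125), 89.7630386352539) [0.5765 0.0099 0.056 ]
```

Run:
```python
from h import *
import pickle
D=pickle.load(open("d0.pkl","rb"))
for n,d in D.items():
    K,R,t=load(d); print(n,"cam",(-R.T@t).round(3))
    h,s,v=cv2.split(hsv(d))
    m=(((h<4)|(h>176))&(s>150)&(v>60)).astype(np.uint8)
    x0,y0=(311,135) if n=="scene" else (192,167)
    l=cv2.connectedComponents(m)[1]; q=np.argwhere(l==l[y0,x0])[:,::-1]
    P=cast(d,q,.208); print(" knob rect",P.min(0).round(4),P.max(0).round(4),P.mean(0).round(4))
    print(np.percentile(v[q[:,1],q[:,0]],[5,25,50,75,95]))
f=D["top"]["frame"]; print(f[167,176:210].tolist())
d=D["top"]
print("rail far, bend, guide end (z16):",cast(d,[[179,216.5],[232.5,219],[246,225],[249,161]],.016).round(4)[:,:2])
d=D["scene"]
print(cast(d,[[281,160],[332,162],[281,201],[328,202],[274,211],[336,213]],.016).round(4)[:,:2])
# predicted
yaw=np.radians(-2.2);o=np.array([.6100,.177]);X=np.array([np.cos(yaw),np.sin(yaw)]);Y=np.array([-X[1],X[0]])
for z in(.208,.182):
  a=np.linspace(0,6.28,9); c=np.c_[o+.024*np.c_[np.cos(a),np.sin(a)],np.full(9,z)]
  for n in D: q=proj(D[n],c);print(z,n,q.min(0).round(1),q.max(0).round(1))
```

```text
scene cam [ 0.523 -0.454  1.01 ]
 knob rect [0.5888 0.1553 0.208 ] [0.6305 0.1981 0.208 ] [0.6099 0.1757 0.208 ]
[ 78.5 118.  124.  125.  126. ]
top cam [0.339 0.013 1.022]
 knob rect [0.5841 0.1541 0.208 ] [0.6302 0.2002 0.208 ] [0.6076 0.1772 0.208 ]
[ 96.15 149.   153.   156.   160.  ]
[[34, 69, 119], [34, 69, 119], [51, 68, 114], [92, 54, 88], [131, 37, 49], [149, 32, 29], [151, 32, 28], [152, 34, 30], [153, 34, 30], [153, 35, 31], [153, 34, 30], [154, 35, 31], [154, 37, 32], [154, 36, 31], [154, 35, 31], [155, 37, 33], [155, 37, 33], [156, 37, 34], [156, 38, 34], [155, 36, 32], [156, 37, 34], [157, 39, 35], [156, 37, 34], [157, 39, 36], [157, 39, 34], [155, 38, 34], [142, 32, 28], [111, 20, 16], [77, 30, 32], [78, 69, 80], [96, 101, 118], [104, 112, 133], [103, 112, 133], [107, 114, 135]]
rail far, bend, guide end (z16): [[0.5521 0.241 ]
 [0.5457 0.1179]
 [0.5315 0.0867]
 [0.6857 0.0816]]
[[0.5453 0.2432]
 [0.6841 0.2374]
 [0.5446 0.1145]
 [0.6661 0.1121]
 [0.5265 0.085 ]
 [0.6848 0.0799]]
0.208 scene [300.6 127. ] [321.7 143.8]
0.208 top [179.6 154.1] [204.7 178. ]
0.182 scene [300.  134.1] [320.6 150.7]
0.182 top [182.4 158.6] [206.8 181.9]
```

Measured poses, consistent in both views:

| Item | Origin or point | Yaw | Checks |
|---|---|---|---|
| Press | about (0.610, 0.178) | −2.2° | |
| Tray handle | (0.511, −0.286) | +13.7° | tray 110 × 240 mm, roof 76 × 86 mm |

Next I'll work out the approach.

```bash
cat >> h.py <<'E'
from scipy.spatial.transform import Rotation as Ro
def toolR(ydeg):  # tool down, tool y axis at world angle ydeg
    a=np.radians(ydeg); y=np.array([np.cos(a),np.sin(a),0]); z=np.array([0,0,-1.]); x=np.cross(y,z)
    return np.c_[x,y,z]
def delta(s,pos,ydeg):
    q=np.array(s["ee_rot"]);R=Ro.from_quat(q[[1,2,3,0]]).as_matrix()
    p=np.array(s["position"])
    return (R.T@(np.array(pos)-p)*1000).round(1), np.degrees(Ro.from_matrix(R.T@toolR(ydeg)).as_rotvec()).round(2)
def yang(s):
    q=np.array(s["ee_rot"]);R=Ro.from_quat(q[[1,2,3,0]]).as_matrix();return np.degrees(np.arctan2(R[1,1],R[0,1])),R[:,2]
E
python3 - <<'E'
from rig import *
from h import *
s=get_state();print(yang(s),delta(s,(.511,-.2857,.13),13.7))
E
```

```text
(np.float64(-74.88472051434586), array([-1.44932278e-04,  8.52886445e-04, -9.99999626e-01])) (array([ 418.8, -165.6,  120.1]), array([-4.000e-02, -4.000e-02, -8.858e+01]))
```

```bash
python3 -m jog '[418.8,-165.6,120,0,0,-88.6,418.8,-165.6,120,0,0,-88.6,418.8,-165.6,120,0,0,-88.6,418.8,-165.6,120,0,0,-88.6,418.8,-165.6,120,0,0,-88.6,418.8,-165.6,120,0,0,-88.6,418.8,-165.6,120,0,0,-88.6,418.8,-165.6,120,0,0,-88.6,418.8,-165.6,120,0,0,-88.6,418.8,-165.6,120,0,0,-88.6]' 0 40
python3 - <<'E'
from rig import *
from h import *
d=get_image("wrist");cv2.imwrite("pics/w1.png",cv2.cvtColor(d["frame"],cv2.COLOR_RGB2BGR))
s=get_state();print(s["clock"],s["position"],yang(s),s["contact_force"],delta(s,(.511,-.2857,.036),13.7))
E
```

```text
clock: 1.5
position: [0.5113, -0.2856, 0.13]
ee_rot: [-0.0, 0.617, 0.787, -0.0]
contact_force: [-1.1, 0.3, 0.1]
width: 0.0857
1.55 [ 0.5110559  -0.28598642  0.13016457] (np.float64(13.680711970040738), array([-3.04509631e-04,  3.27008049e-05, -9.99999953e-01])) [ 0.6621113  -0.30310822  0.44732776] (array([ 0.3,  0. , 94.2]), array([-0.02, -0.01, -0.02]))
```

View pics/w1.png

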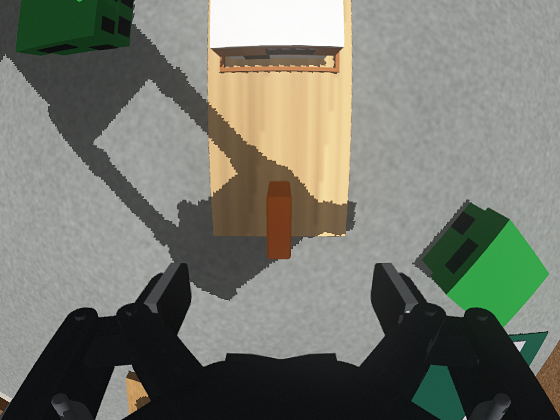

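The wrist view shows the handle centred at (279,220) between the jaws and parallel to them. A green look-alike stands to the right at (480,260). I'll check how far it is from my sweep, then descend and grip.

```bash
python3 - <<'E'
from h import *
import pickle
D=pickle.load(open("d0.pkl","rb"))
for n,d in D.items():
    h,s,v=cv2.split(hsv(d)); m=((h>50)&(h<72)&(s>120)&(v>50)).astype(np.uint8)
    k,l,st,ce=cv2.connectedComponentsWithStats(m)
    for i in range(1,k):
        if st[i,4]>300:
            P=cast(d,np.argwhere(l==i)[:,::-1],.062);print(n,P.min(0).round(3)[:2],P.max(0).round(3)[:2])
E
python3 -m jog '[0.3,0,40,0,0,0,0.3,0,80,0,0,0,0.3,0,94,0,0,0,0.3,0,94,0,0,0]'
python3 -m jog '[0,0,0,0,0,0,0,0,0,0,0,0,0,0,0,0,0,0,0,0,0,0,0,0,0,0,0,0,0,0,0,0,0,0,0,0,0,0,0,0,0,0,0,0,0,0,0,0]' 1 60
```

```text
scene [ 0.32  -0.036] [0.421 0.071]
scene [ 0.274 -0.198] [ 0.362 -0.102]
scene [ 0.646 -0.339] [ 0.752 -0.24 ]
top [ 0.649 -0.335] [ 0.751 -0.236]
top [ 0.32 -0.03] [0.421 0.073]
top [ 0.275 -0.193] [ 0.359 -0.099]
clock: 2.05
position: [0.5106, -0.286, 0.0359]
ee_rot: [-0.001, 0.618, 0.786, -0.0]
contact_force: [0.6, 0.3, 0.8]
width: 0.0855
clock: 3.05
position: [0.5112, -0.286, 0.037]
ee_rot: [0.0, 0.617, 0.787, -0.0]
contact_force: [-1.5, -0.4, 5.3]
width: 0.0152
```

Gripped: the width is 15 mm on the 16 mm fin. Clearances are fine. Now I'll work out the move that lines the tray up with the mouth.

Run:
```python
from rig import *
from h import *
s=get_state();print(yang(s)[0],s["contact_force"],s["moment"],delta(s,(.5975,-.1468,.037),-2.2))
```

```text
13.74529305973518 [-1.49465667 -0.3695539   5.31962737] [0.00865895 0.22236967 0.1453075 ] (array([ 1.147e+02,  1.169e+02, -1.000e-01]), array([ 0.03,  0.05, 15.95]))
```

```bash
python3 -m jog '[3,3,-1,0,0,0.4,10,10,-1,0,0,1.4,20,20.4,-1,0,0,2.8,32,32.6,-1,0,0,4.4,44,44.8,-1,0,0,6.1,56,57,-1,0,0,7.8,68,69.3,-1,0,0,9.5,80,81.5,-1,0,0,91,92.7,-1,0,0,12.6,101,102.9,-1,0,0,14]'
```

```text
$: bad value
```

One number was missing and the call was refused, so nothing moved.

```bash
python3 -m jog '[3,3,-1,0,0,0.4,10,10,-1,0,0,1.4,20,20.4,-1,0,0,2.8,32,32.6,-1,0,0,4.4,44,44.8,-1,0,0,6.1,56,57,-1,0,0,7.8,68,69.3,-1,0,0,9.5,80,81.5,-1,0,0,11.1,91,92.7,-1,0,0,12.6,101,102.9,-1,0,0,14]'
python3 - <<'E'
from rig import *
from h import *
s=get_state();print(s["clock"],s["position"],yang(s)[0],s["contact_force"],s["moment"],delta(s,(.5975,-.1468,.036),-2.2))
E
```

```text
clock: 4.3
position: [0.587, -0.1623, 0.037]
ee_rot: [-0.0, 0.709, 0.705, -0.0]
contact_force: [-2.6, -1.4, 0.7]
width: 0.015
4.3 [ 0.58699862 -0.16232573  0.03702014] -0.3225945292013995 [-2.62177255 -1.40291706  0.68618315] [-0.35572793  0.1249639   0.17310282] (array([15.6, 10.4,  1. ]), array([-0.06,  0.01,  1.88]))
```

```bash
python3 -m jog '[6,4,0,0,0,0.7,12,8,0,0,0,1.4,15,10,0,0,0,1.8,15.6,10.4,0,0,0,1.9,15.6,10.4,0,0,0,1.9,15.6,10.4,0,0,0,1.9]'
python3 - <<'E'
from rig import *
from h import *
import pickle
D={n:get_image(n) for n in("scene","top")}; pickle.dump(D,open("d1.pkl","wb"))
s=get_state();print(s["clock"],s["position"],yang(s)[0],s["contact_force"])
for n,d in D.items():
    f=cv2.cvtColor(d["frame"],cv2.COLOR_RGB2BGR); 
    c=(f[80:360,180:400] if n=="scene" else f[120:320,130:450]); c=cv2.resize(c,None,fx=2,fy=2,interpolation=cv2.INTER_CUBIC)
    cv2.imwrite(f"pics/{n}2.png",c)
E
```

```text
clock: 5.05
position: [0.5973, -0.1475, 0.037]
ee_rot: [-0.0, 0.721, 0.693, 0.0]
contact_force: [-0.6, 0.4, -3.8]
width: 0.0151
5.15 [ 0.59731795 -0.14751548  0.03705441] -2.2130683712026853 [ 0.02749541  0.80462143 -2.65670951]
```

View pics/scene2.png

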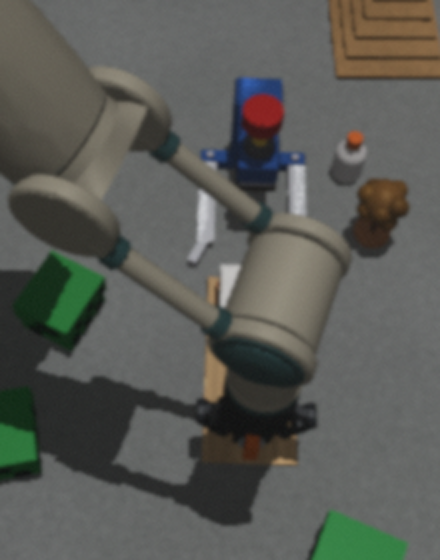

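View pics/top2.png

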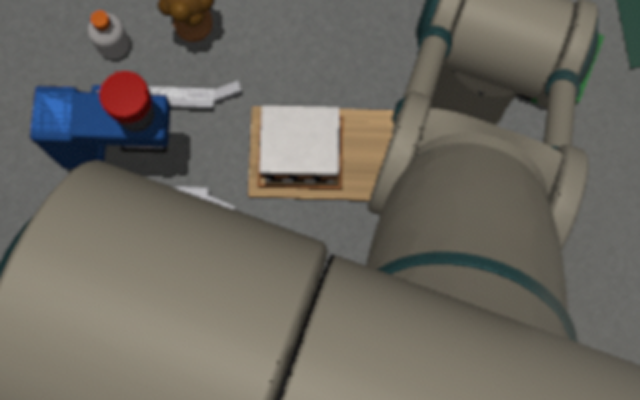

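In the top view the tray's front edge runs between about (255,173) and (254,218), and the house is still in its frame. I'll express the tray in the press frame.

```bash
cat >> h.py <<'E'
yaw=np.radians(-2.2);PO=np.array([.6100,.178]);PX=np.array([np.cos(yaw),np.sin(yaw)]);PY=np.array([-PX[1],PX[0]])
def topress(P): q=np.atleast_2d(P)[:,:2]-PO; return np.c_[q@PX,q@PY]*1000
E
python3 - <<'E'
from h import *
import pickle
d=pickle.load(open("d1.pkl","rb"))["top"]
h,s,v=cv2.split(hsv(d))
m=((h>8)&(h<22)&(s>60)&(v>90)); 
m[:160]=0;m[225:]=0;m[:,:250]=0;m[:,315:]=0
q=np.argwhere(m)[:,::-1]; 
P=topress(cast(d,q,.006))
top=[];bot=[]
for c in range(262,312,4):
    r=q[q[:,0]==c][:,1]
    a=topress(cast(d,[[c,r.min()-.5],[c,r.max()+.5]],.006)); top.append(a[0]);bot.append(a[1])
top=np.array(top);bot=np.array(bot)
for e in(top,bot):
    k=np.polyfit(e[:,1],e[:,0],1);print("x at y=-160:",np.polyval(k,-160).round(1),"tilt deg",np.degrees(np.arctan(k[0])).round(2), np.ptp(e[:,0]-np.polyval(k,e[:,1])).round(1))
l=[topress(cast(d,[[q[q[:,1]==r][:,0].min()-.5,r]],.006))[0] for r in range(178,215,3)];print(np.array(l).round(1).tolist())
print("rail edges lower/upper for check",topress(cast(d,[[232.5,213.5],[232.5,223],[225,162.5],[225,172.5]],.016)).round(1))
from rig import get_state
print(topress(get_state()["position"][None]))
E
```

```text
x at y=-160: -39.1 tilt deg -40.16 89.1
x at y=-160: -56.4 tilt deg -0.03 2.2
[[40.8, -107.7], [33.4, -108.1], [26.1, -108.4], [18.7, -108.8], [11.4, -109.1], [4.1, -109.5], [-3.2, -109.8], [-10.5, -110.1], [-17.8, -108.1], [-25.0, -108.5], [-32.2, -108.8], [-39.3, -109.2], [-46.5, -109.5]]
rail edges lower/upper for check [[-49.1 -61.8]
 [-71.3 -63.1]
 [ 73.7 -36.8]
 [ 48.9 -38.4]]
[[-1.76878540e-01 -3.25762385e+02]]
```

The tray is lined up to within about 1 mm, with its front at press y ≈ −109. The rails measure symmetric, with lips at ±49. I'll slide in and watch the force.

```bash
python3 -m jog '[4,0,0,0,0,0,12,0,0,0,0,0,20,0,0,0,0,0,28,0,0,0,0,0,36,0,0,0,0,0,42,0,0,0,0,0,48,0,0,0,0,0,54,0,0,0,0,0,60,0,0,0,0,0,60,0,0,0,0,0]'
python3 - <<'E'
from rig import *
from h import *
s=get_state();print(s["clock"],topress(s["position"][None]),s["contact_force"],s["moment"],yang(s)[0])
E
```

```text
clock: 6.4
position: [0.5997, -0.087, 0.0372]
ee_rot: [-0.0, 0.72, 0.694, 0.0]
contact_force: [0.8, 0.6, -2.7]
width: 0.0156
6.4 [[-9.23024334e-02 -2.65213755e+02]] [ 0.78766336  0.58798151 -2.70845068] [-0.13159454 -0.10170113 -0.02505051] -2.1700576126885114
```

```bash
python3 -m jog '[4,0,0,0,0,0,12,0,0,0,0,0,20,0,0,0,0,0,29,0,0,0,0,0,38,0,0,0,0,0,47,0,0,0,0,0,56,0,0,0,0,0,65,0,0,0,0,0,74,0,0,0,0,0,82,0,0,0,0,0]'
python3 - <<'E'
from rig import *
from h import *
s=get_state();print(s["clock"],topress(s["position"][None]),s["contact_force"],s["moment"],yang(s)[0])
d=get_image("top");c=cv2.cvtColor(d["frame"],cv2.COLOR_RGB2BGR)[120:300,130:400];cv2.imwrite("pics/top3.png",cv2.resize(c,None,fx=2.5,fy=2.5))
d=get_image("wrist");cv2.imwrite("pics/w3.png",cv2.cvtColor(d["frame"],cv2.COLOR_RGB2BGR))
E
```

```text
clock: 7.65
position: [0.6029, -0.0052, 0.0373]
ee_rot: [0.0, 0.72, 0.694, -0.0]
contact_force: [0.5, -0.9, -2.8]
width: 0.0151
7.65 [[-6.44891398e-02 -1.83344457e+02]] [ 0.52111304 -0.88136566 -2.82532046] [-0.27458991 -0.02702552 -0.00278261] -2.178154707390292
```

View pics/w3.png

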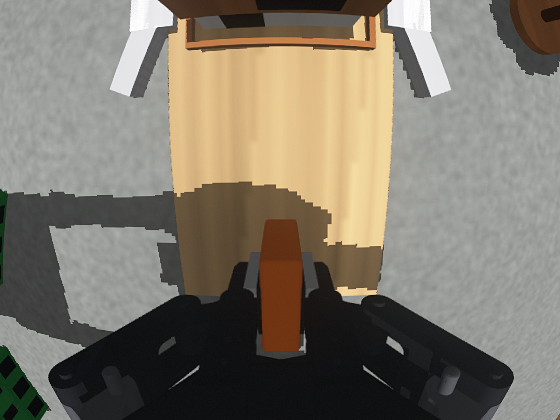

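View pics/top3.png

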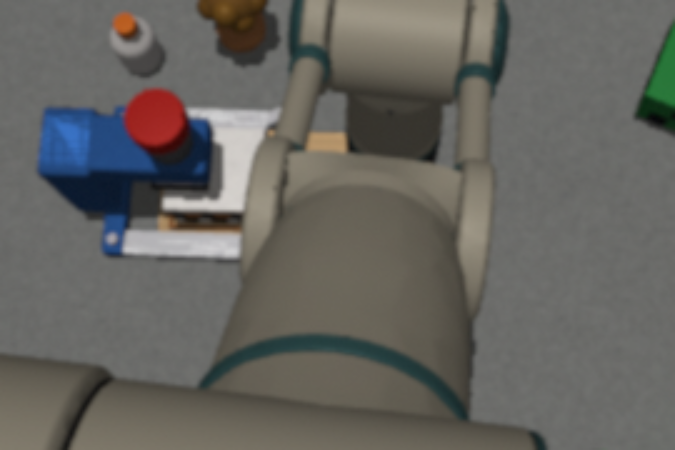

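The wrist view shows the tray running square between the flared guides, with the handle centred at (281,250). In the top view the house is going under the arm, still upright. For the last 28 mm or so I'll go slowly until it makes contact.

```bash
python3 -m jog '[6,0,0,0,0,0,12,0,0,0,0,0,16,0,0,0,0,0,19,0,0,0,0,0,21,0,0,0,0,0,23,0,0,0,0,0,24,0,0,0,0,0,24,0,0,0,0,0]'
python3 - <<'E'
from rig import *
from h import *
s=get_state();print(s["clock"],topress(s["position"][None]),s["contact_force"],s["moment"],yang(s)[0])
E
```

```text
clock: 8.75
position: [0.6038, 0.0183, 0.0373]
ee_rot: [-0.0, 0.721, 0.693, 0.0]
contact_force: [0.2, -0.2, -2.9]
width: 0.0154
8.75 [[-5.69034236e-02 -1.59829858e+02]] [ 0.18286597 -0.24365011 -2.86018777] [-0.19280506 -0.02199561  0.02366477] -2.1917114110233133
```

```bash
python3 -m jog '[1,0,0,0,0,0,2,0,0,0,0,0,3,0,0,0,0,0,4,0,0,0,0,0,4,0,0,0,0,0]'; python3 -m jog '[0.7,0,0,0,0,0,1.4,0,0,0,0,0,1.4,0,0,0,0,0]';python3 -m jog '[0.7,0,0,0,0,0,1.4,0,0,0,0,0,1.4,0,0,0,0,0]'
```

```text
clock: 9.38
position: [0.604, 0.0223, 0.0373]
ee_rot: [-0.0, 0.72, 0.693, 0.0]
contact_force: [-0.5, -0.3, -2.1]
width: 0.0155
clock: 9.75
position: [0.6039, 0.0226, 0.0374]
ee_rot: [0.001, 0.72, 0.694, -0.001]
contact_force: [-1.4, -5.8, -1.8]
width: 0.0155
clock: 10.12
position: [0.604, 0.0227, 0.0376]
ee_rot: [0.001, 0.72, 0.694, -0.001]
contact_force: [-1.2, -8.9, 0.0]
width: 0.0157
```

```bash
python3 -m jog '[1,0,0,0,0,0,2,0,0,0,0,0,2,0,0,0,0,0,2,0,0,0,0,0]'
python3 - <<'E'
from rig import *
from h import *
s=get_state();print(s["clock"],topress(s["position"][None]),s["contact_force"],s["moment"],yang(s)[0])
d=get_image("wrist");cv2.imwrite("pics/w4.png",cv2.cvtColor(d["frame"],cv2.COLOR_RGB2BGR))
E
```

```text
clock: 10.62
position: [0.6039, 0.0228, 0.0379]
ee_rot: [0.002, 0.72, 0.694, -0.002]
contact_force: [-1.6, -15.3, 1.4]
width: 0.0154
10.625 [[-1.41286240e-01 -1.55314748e+02]] [ -1.56708411 -15.27209649   1.36196858] [-2.09024678  0.35262952 -0.16768343] -2.1002825488106884
```

View pics/w4.png

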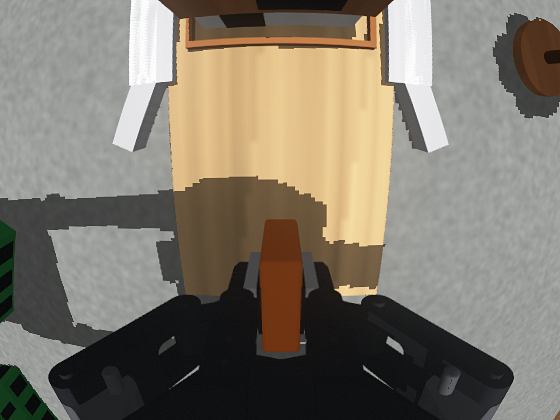

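It has stalled against the stop at press y = −155.3 (expected −155) with 15 N of push, so the tray is home. I'll ease the push, release and rise.

```bash
python3 -m jog '[-2,0,0,0,0,0,-3.8,0,0,0,0,0,-3.8,0,0,0,0,0]'; python3 -m jog '[0,0,0,0,0,0,0,0,0,0,0,0,0,0,0,0,0,0,0,0,0,0,0,0,0,0,0,0,0,0,0,0,0,0,0,0,0,0,0,0,0,0]' 0 ; python3 -m jog '[0,0,-15,0,0,0,0,0,-45,0,0,0,0,0,-100,0,0,0,0,0,-160,0,0,0,0,0,-220,0,0,0,0,0,-260,0,0,0,0,0,-260,0,0,0]'
python3 - <<'E'
from rig import *
from h import *
s=get_state();print(s["clock"],s["position"],s["contact_force"],delta(s,(.610,.178,.26),-2.2))
for n in("wrist","scene"):
    d=get_image(n);cv2.imwrite(f"pics/{n}5.png",cv2.cvtColor(d["frame"],cv2.COLOR_RGB2BGR))
E
```

```text
clock: 11.05
position: [0.6039, 0.0226, 0.0373]
ee_rot: [0.0, 0.72, 0.694, -0.0]
contact_force: [-0.8, -5.1, -1.0]
width: 0.0154
clock: 11.92
position: [0.604, 0.0231, 0.0373]
ee_rot: [0.0, 0.72, 0.693, -0.0]
contact_force: [-0.1, 0.0, -0.1]
width: 0.0855
clock: 12.8
position: [0.6056, 0.0231, 0.3029]
ee_rot: [0.004, 0.72, 0.694, 0.003]
contact_force: [0.2, -0.4, -0.8]
width: 0.0858
12.8 [0.60563851 0.02305929 0.30285535] [ 0.16049258 -0.39531822 -0.79693756] (array([155. ,  -2. ,  42.8]), array([0.58, 0.03, 0.02]))
```

View pics/wrist5.png

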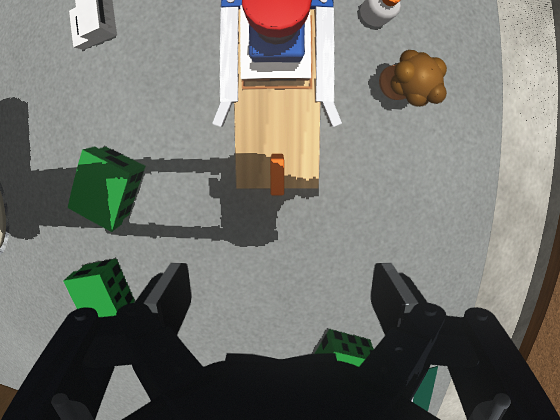

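View pics/scene5.png

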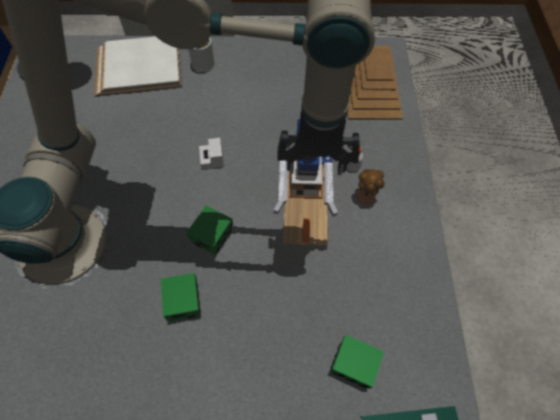

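The wrist view shows the tray in the rails, the handle at (277,172) and the white roof under the foot near (278,60). The bystanders haven't moved. I'll close the fingers and move above the knob.

```bash
python3 -m jog '[30,0,0,0,0,0,80,0,0,0,0,0,130,0,10,0,0,0,155,0,30,0,0,0,155,0,42,0,0,0,155,0,42,0,0,0,155,0,42,0,0,0,155,0,42,0,0,0,155,0,42,0,0,0]' 1 60
python3 - <<'E'
from rig import *
from h import *
s=get_state();print(s["clock"],s["position"],s["contact_force"],yang(s),delta(s,(.610,.178,.23),-2.2),s["width"])
for n in("wrist","scene","top"):
    d=get_image(n);f=cv2.cvtColor(d["frame"],cv2.COLOR_RGB2BGR)
    if n=="scene": f=cv2.resize(f[90:260,240:400],None,fx=3.5,fy=3.5,interpolation=cv2.INTER_CUBIC)
    if n=="top": f=cv2.resize(f[90:290,130:330],None,fx=3,fy=3,interpolation=cv2.INTER_CUBIC)
    cv2.imwrite(f"pics/{n}6.png",f)
E
```

```text
clock: 14.02
position: [0.6103, 0.1775, 0.256]
ee_rot: [0.0, 0.721, 0.693, 0.0]
contact_force: [-0.4, 0.2, 0.5]
width: 0.0002
14.025 [0.61026351 0.17746026 0.25600365] [-0.35190857  0.21317914  0.47522097] (np.float64(-2.239537687289997), array([ 1.29413754e-03,  9.04855534e-05, -9.99999159e-01])) (array([ 0.5, -0.3, 26. ]), array([ 0.07, -0.01, -0.04])) 0.00016929012663775267
```

View pics/wrist6.png

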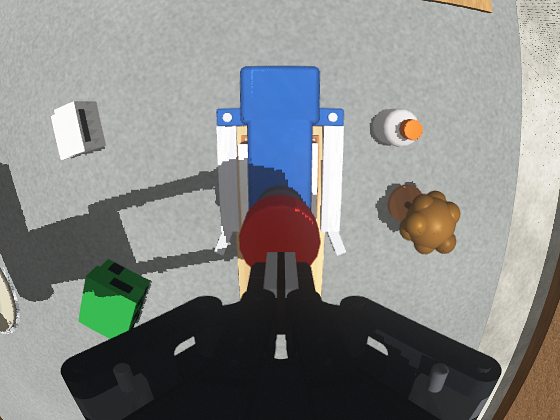

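View pics/scene6.png

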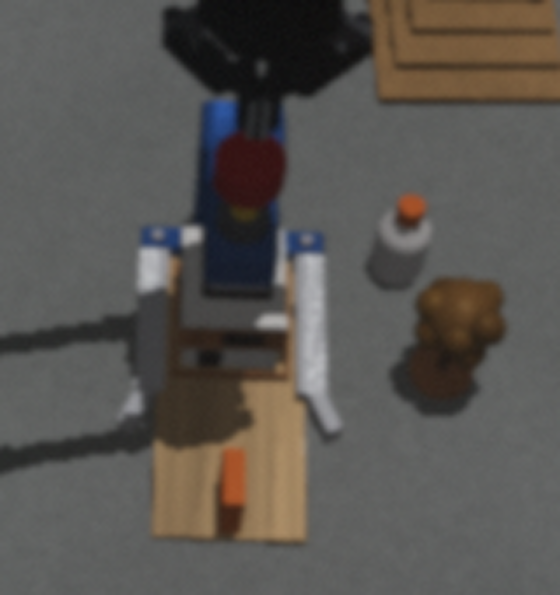

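View pics/top6.png

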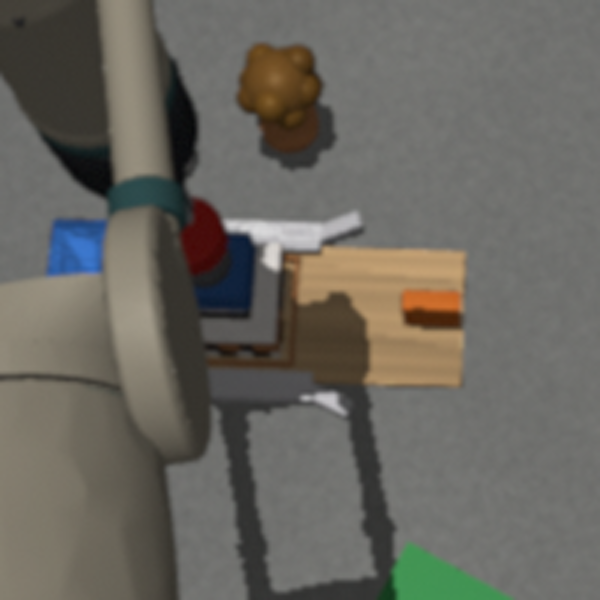

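The house stands in its frame and the fingers are over the knob. I'll check the tray's rear edge, which should be at press y −180, then descend to contact.

```bash
python3 - <<'E'
from rig import *
from h import *
d=get_image("top");print(topress(cast(d,[[284.7,175],[284,217]],.006)).round(1), topress(cast(d,[[130+432/3,90+302/3]],.056)).round(1))
d=get_image("scene");print(topress(cast(d,[[240+152/3.5,90+539/3.5],[240+305/3.5,90+541/3.5]],.006)).round(1))
E
python3 -m jog '[0,0,10,0,0,0,0,0,20,0,0,0,0,0,25,0,0,0,0,0,25,0,0,0,0,0,25,0,0,0]'
python3 -m jog '[0,0,1,0,0,0,0,0,2,0,0,0,0,0,3,0,0,0,0,0,3,0,0,0]'
python3 -m jog '[0,0,1,0,0,0,0,0,2,0,0,0,0,0,3,0,0,0,0,0,3,0,0,0]'
```

```text
[[  50.7 -179.1]
 [ -51.2 -180.6]] [[  -2.2 -156.1]]
[[ -52.9 -182.7]
 [  55.6 -179.7]]
clock: 14.9
position: [0.6101, 0.1781, 0.2304]
ee_rot: [0.0, 0.72, 0.694, 0.0]
contact_force: [-0.4, -0.7, -0.3]
width: -0.0001
clock: 15.4
position: [0.6098, 0.178, 0.2272]
ee_rot: [-0.0, 0.72, 0.693, -0.0]
contact_force: [0.3, -0.4, -0.4]
width: -0.0
clock: 15.9
position: [0.61, 0.178, 0.2244]
ee_rot: [0.0, 0.72, 0.693, 0.0]
contact_force: [-1.8, 0.4, 3.0]
width: -0.0001
```

Contact came where expected, at about 0.227 with 3 N. I'll go on in stages, tracking force against travel.

```bash
python3 -m jog '[0,0,2,0,0,0,0,0,4,0,0,0,0,0,6,0,0,0,0,0,6,0,0,0,0,0,6,0,0,0]'
python3 -m jog '[0,0,1,0,0,0,0,0,2,0,0,0,0,0,2,0,0,0,0,0,2,0,0,0]'
python3 -m jog '[0,0,1,0,0,0,0,0,2,0,0,0,0,0,2,0,0,0,0,0,2,0,0,0]'
python3 -m jog '[0,0,1,0,0,0,0,0,2,0,0,0,0,0,3,0,0,0,0,0,3,0,0,0,0,0,3,0,0,0]'
```

```text
clock: 16.52
position: [0.61, 0.1781, 0.2184]
ee_rot: [0.0, 0.72, 0.693, 0.0]
contact_force: [-1.5, -0.0, 4.6]
width: -0.0001
clock: 17.02
position: [0.61, 0.1781, 0.2168]
ee_rot: [0.0, 0.72, 0.693, 0.0]
contact_force: [-1.8, 0.6, 7.2]
width: 0.0001
clock: 17.52
position: [0.61, 0.1781, 0.2151]
ee_rot: [0.0, 0.72, 0.694, 0.0]
contact_force: [-1.8, -0.9, 7.8]
width: 0.0001
clock: 18.15
position: [0.61, 0.178, 0.2125]
ee_rot: [0.0, 0.72, 0.693, 0.0]
contact_force: [-2.0, -0.9, 9.0]
width: 0.0001
```

Run:
```python
from rig import *
from h import *
s=get_state();print(s["clock"],s["position"],s["contact_force"])
d=get_image("scene");f=cv2.cvtColor(d["frame"],cv2.COLOR_RGB2BGR);cv2.imwrite("pics/scene7.png",cv2.resize(np.clip(f[110:220,260:350].astype(float)*1.8,0,255).astype(np.uint8),None,fx=5.4,fy=5.4,interpolation=cv2.INTER_CUBIC))
d=get_image("top");f=cv2.cvtColor(d["frame"],cv2.COLOR_RGB2BGR);cv2.imwrite("pics/top7.png",cv2.resize(f[90:290,130:330],None,fx=3,fy=3,interpolation=cv2.INTER_CUBIC))
```

```text
18.15 [0.6100039  0.17804226 0.21252918] [-2.0020082  -0.87679942  9.0260568 ]
```

View pics/scene7.png

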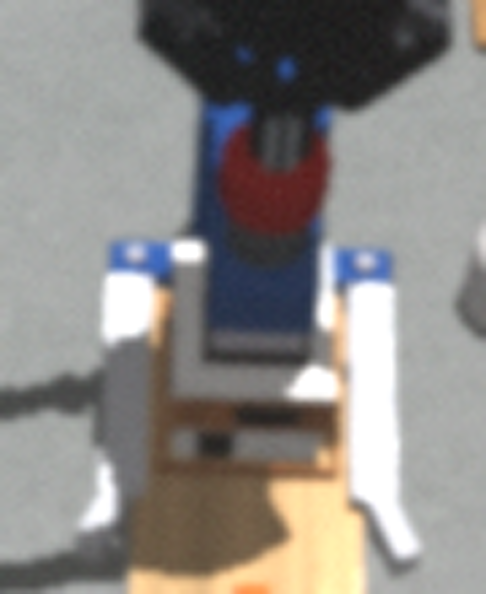

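The force-travel curve matches the spring model: 4.6 N at 8.6 mm, a knee at about 10 mm, 9 N at 14.5 mm. So 20 mm of travel means TCP z ≈ 0.207 and about 12–13 N.

```bash
python3 -m jog '[0,0,1,0,0,0,0,0,2,0,0,0,0,0,3,0,0,0,0,0,4,0,0,0,0,0,4,0,0,0,0,0,4,0,0,0]'
python3 -m jog '[0,0,1,0,0,0,0,0,1.7,0,0,0,0,0,1.7,0,0,0,0,0,1.7,0,0,0,0,0,1.7,0,0,0]'
```

```text
clock: 19.0
position: [0.61, 0.1781, 0.209]
ee_rot: [0.001, 0.72, 0.694, 0.001]
contact_force: [-3.8, -0.8, 10.8]
width: 0.0002
clock: 19.62
position: [0.61, 0.178, 0.2076]
ee_rot: [0.001, 0.72, 0.694, 0.001]
contact_force: [-3.2, -0.2, 11.7]
width: -0.0001
```

```bash
python3 -m jog '[0,0,0.6,0,0,0,0,0,0.6,0,0,0,0,0,0.6,0,0,0,0,0,0.6,0,0,0]'
python3 - <<'E'
from rig import *
from h import *
s=get_state();print(s["clock"],s["position"],s["contact_force"],yang(s)[1])
for n,b in(("scene",(110,220,260,350)),("top",(90,290,130,330)),("wrist",(0,420,0,560))):
    d=get_image(n);f=cv2.cvtColor(d["frame"],cv2.COLOR_RGB2BGR)[b[0]:b[1],b[2]:b[3]]
    k=600/max(f.shape[:2]) if n!="wrist" else 1
    cv2.imwrite(f"pics/{n}8.png",cv2.resize(np.clip(f*1.5,0,255).astype(np.uint8),None,fx=k,fy=k,interpolation=cv2.INTER_CUBIC))
    if n=="scene":
        for z,nm in((.15,"collar top front"),(.162,"knob bottom front at 20mm")): print(nm,proj(d,np.r_[PO-PY*.024,z]))
s=get_state();print(s["position"],s["contact_force"])
E
```

```text
clock: 20.12
position: [0.61, 0.178, 0.2071]
ee_rot: [0.001, 0.72, 0.694, 0.001]
contact_force: [-3.0, 0.3, 13.2]
width: -0.0002
20.125 [0.61000741 0.17804447 0.20706108] [-2.98013244  0.29433577 13.21437876] [ 1.84470356e-03  1.19315877e-04 -9.99998291e-01]
collar top front [[309.2389069  158.46564847]]
knob bottom front at 20mm [[309.62170407 155.48596909]]
[0.61000471 0.17803794 0.20706946] [-3.09438129 -0.88649298 12.16781098]
```

View pics/scene8.png

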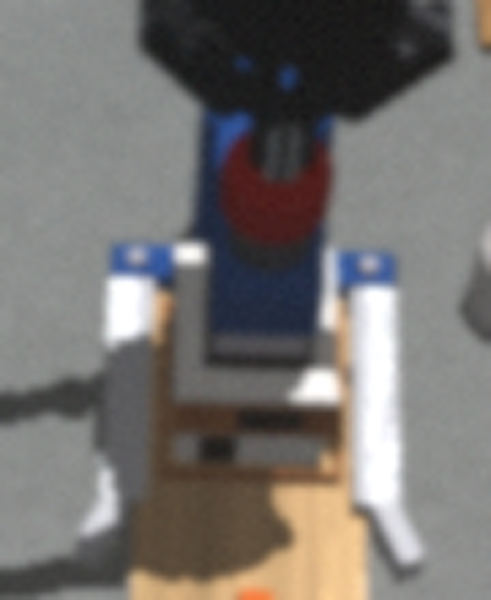

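View pics/top8.png

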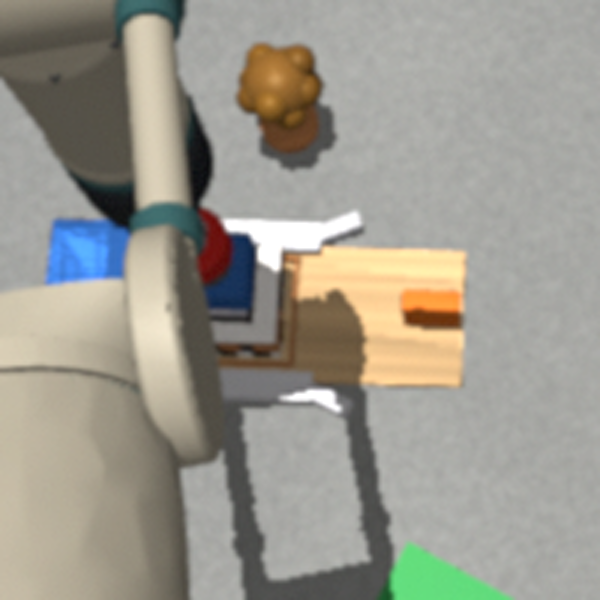

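View pics/wrist8.png

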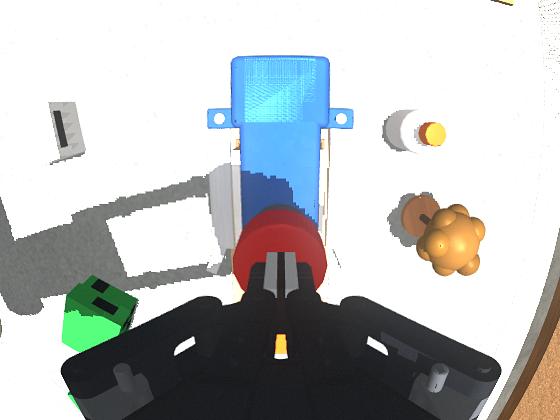

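The knob reads 20 mm down (TCP z 0.2071, 12–13 N), steady over two readings. The tray's rear edge (top view, column 465) is unchanged, the house is in its frame under the foot, and the bystanders stand as before. Handing in.

```bash
python3 -c "
from rig import *
print(sign_off()); s=get_state(); print(s['clock'],s['position'],s['contact_force'])"
```

```text
the job is handed in; nothing more can be done
None
the job is handed in; nothing more can be done
```

The job is done and handed in, at about 20 s on the robot's clock. I gripped the tray by its handle, turned it about 16° into line with the press and slid it into the rails. I pushed it against the stop with about 15 N, let go, and pressed the knob down with the closed fingertips, which were still holding it at hand-in.

**Last checks**
- **Tray:** it stalled against the stop with the handle at press y = −155.3 mm (−155 expected). After release the rear edge measured −179 to −183 mm in the two views (−180 expected).
- **House and bystanders:** the house stands in its frame under the foot. The tree, glue bottle and white study model look unmoved in the last pictures.
- **Knob:** travel is about 19.9 mm, counting contact at TCP z = 0.227 and holding at 0.2071. The push is 12–13 N (about 12 N expected), and the force rose at about 10 mm as described.

**Limits of the checks**
- **Yellow stem:** the knob and gripper hid it in the last pictures. In the scene picture the knob's lower edge was about 1 pixel off its expected place, too coarse to confirm the depth. The 20 mm therefore rests on arm position and force.
- **Side force:** there was a steady 3 N sideways at the wrist while pressing, which I did not trace.
- **Refused call:** one jog call was refused because I left out a number. Nothing moved.

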